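# Put the fallen adhesive bottle back into the covered carousel

## Task

A red adhesive bottle has fallen over on the bench. Turn the black bar knob on top of the covered bottle carousel the shorter way round until its empty bay - the one the white pointer shows - is centred in the window of the hood at the red index mark, and let go of the knob. Then pick up the fallen bottle and set it gently down upright, cap up, on the round black pad of that bay, leaving the bay centred in the window and the loose things round about undisturbed.

Things in the scene. Friction and masses are not known exactly. Their poses are not given: they have to be found in the camera images.
- carousel (a joint): Angle of the carousel and its knob about the upright spindle, rad, growing anticlockwise seen from above; it turns endlessly, without stops. At 0 (and 2 pi, the same place) the empty bay and the pointer are at the middle of the window. Starts between 1.2 and 5.08; within 0.3 of half a turn (3.14) either way round counts as short. It stays where it is left (friction 0.1 N m).
- knob_grip (a point): Gripping point on the spindle axis, half-way up the black bar knob, 169 mm over the bench. The bar is 16 mm thick across y, 62 mm long, 32 mm high (152 to 184 mm over the bench) on a 15 mm spindle; 10 mm below it lies the white hood roof, top at 142 mm. This point's axes turn with the knob: -x runs along the bar to its pointer end, y across the bar, z up.
- pointer (a point): Tip of the knob's nose at its pointer end (nose 11 mm thick, white line on top), 44 mm from the spindle axis, 169 mm over the bench; it shows the side of the empty bay and turns with the knob.
- bay (a point): Centre of the empty bay's floor on its round black pad (43 mm across), 26 mm over the bench, 68 mm from the spindle axis on the pointer side; goes round with the carousel. Six bays 60 degrees apart, parted by fins 3 mm thick and 20 mm high; the other five hold bottles (29 mm across, 96 mm high) and jars (44 mm across, 61 mm high) that are held fast.
- window (a point): Fixed point of the stand in the middle of the hood's window, 26 mm over the bench, 68 mm from the spindle axis: the bay must come here. Its -x axis points level from the spindle out through the window. Foot 250 mm across; rim 226 mm across, 34 mm high, red index mark; clear wall and roof (228 mm across, top 142 mm), except the window: 100 degrees, open at front and top, posts at its edges.
- bottle_centre (a point): Centre of the fallen adhesive bottle, half-way along: red round body 29 mm across and 70 mm long, then a blue cap 14 mm across, 96 mm in all; 40 to 70 g. Its z axis runs from foot to cap; the foot is 48 mm from this centre. It starts lying on its side with the cap to the robot's right (from 25 degrees towards the robot to 50 degrees away from it) and can roll.
- nut_jar_b_centre (a point): Bystander: white jar with screw lid, 44 mm across, 61 mm high, half-way up its axis; standing.
- wash_centre (a point): Bystander: white wash bottle with yellow top and spout, body 69 mm across and 157 mm high, 224 mm to the top of the spout; point on its axis 100 mm up; standing.
- driver_centre (a point): Bystander: torque screwdriver with red handle, 33 mm thick, 190 mm long, lying on the bench; point half-way along.
- glass_centre (a point): Bystander: black inspection loupe, 37 mm across, 38 mm high, half-way up; standing.

How it is judged:
By the outcome, as a careful person would: the job done as asked, in the order asked, and still so for the second after the job is handed in, with the robot touching nothing.
It also fails if it takes over 66 s, if anything falls off the work surface, if the arm or the gripper's body presses on something with over 40 N, if the wrist force passes 120 N, or if a joint passes its speed limit or range.

## Robot

A 6-joint arm with a two-finger parallel gripper is mounted at the origin on a cart in front of the work surface, level with it; the furniture and walls round the work are solid. World frame = base frame: x ahead of the robot, y to its left, z up, the work surface at z = 0. Lengths are in m, angles in rad, forces in N, time in s.
With the tool pointing down it reaches from about 0.3 to 0.875 m from the base axis. Payload 6.4 kg.
Tool frame: the origin (TCP) lies midway between the tips of the shut fingers; the grasp point (between the pads) lies ctrl.grip_point_offset behind it (ctrl.grip_point_offset is the distance from the TCP to the grasp point, in m); z points along the fingers, y is the direction in which the jaws open and shut (so a half turn about z gives the same grasp; the last joint's range is limited). The gripper opens to 85 mm and grips with 20 to 120 N. Pads are 22 mm wide; open, the fingers measure 114 mm over their backs; the gripper's body (76 mm by 85 mm) begins 54 mm behind the grasp point. The pads swing forward as they close: fully open they stand 13 mm farther back than shut.
Start: joints at [-1.494, 0.181, 1.607, -0, 1.354, -0.206], TCP at [0.16, -0.552, 0.231] pointing down, gripper open.
Joint ranges: [-2.99, 2.99], [-0.89, 2.07], [0.3, 2.58], [-1.14, 4.28], [0, 2.63], [-3.12, 3.12]. Speed limits (rad/s): [2.57, 2.57, 3.01, 3.14, 3.14, 3.14].

## Interface

Orientations are given as a unit quaternion [w, x, y, z].
In Python, from bench import ctrl, viewer gives the robot as it stands.
- The arm moves only by the shell command python3 -m handwheel 'ROWS' [OPENING]. ROWS is JSON, a list of rows, each an object with "travel": the shift along the tool's x, y, z as a fraction of full scale, a list of three; "dr": the turn, a rotation vector about the tool's x, y, z as a fraction of full scale, a list of three. A call has 1 to 20 rows; each row shifts and turns the pose as measured when the row begins, along the tool's axes as they then stand; what a row does not reach is not made up. Full scale, the value 1, is 150 mm for a shift and 30 degrees for a turn. A row lasts 1/12 s, in which the tool goes at most 41.7 mm and 7.16 degrees, less where a joint would pass 70% of its speed; a pose out of reach is approached as far as the arm can. A call with a number of a shift or a turn outside -1 to 1 is refused whole. A call with a gripper value outside its range is refused whole. OPENING is the opening, from -1 (shut) to 1 (fully open), set as the call begins (- or left out, the last holds). The fingers move at their own pace and stop on an object; the grip force is fixed at half the most. Time passes only in rows, so rows that do not move let the fingers close. It gives the time, the measured TCP pose, the force and the opening at its end, in the units of the state.
- ctrl.get_obs(): the state, without advancing time (a new reading comes with each control period).
- viewer.camera(name): name is "scene" or "top"; returns the picture (480x640x3 uint8, red, green, blue); there is no depth.
- viewer.get_calibration(name): a dict with "camera_matrix" (3x3 intrinsics, pixels), "k1" (the pictures are not rectified: a ray, as slopes to the right and down, at radius r is drawn at 1 + k1 r^2 times it, then the intrinsics apply), "R" (3x3) and "t" (3): a world point X has camera coordinates R X + t. Camera axes: x right, y down, z forward; pixel columns grow to the right and rows downward; lengths in m; the calibration is good to about 2 mm. A picture is of the moment at which its call begins. get_calibration takes no time and is no camera call.
- ctrl.hand_in(): hands the job in, once; it reports no verdict.
The state is a dict: "time_s": time; "q": joint angles; "dq": joint speeds; "joint_efforts": joint torques, N m; "eef_pos": TCP position; "eef_rot": TCP orientation; "wrist_force": force on the tool from outside, world axes, zero at the start; "torque": the same for the moment, N m; "opening": opening from 0.0 (shut) to 1.0 (fully open).
Only numpy, scipy, OpenCV 4.12 (cv2) and the standard library are available. Lean on these libraries where they do the work, as an engineer would, in place of code of your own. Each camera call takes 0.05 s, during which the arm holds its last target. There are 200 camera calls.

## Working session

There is one attempt and no reset: what is moved stays moved. The work goes in short steps, Python scripts to look and compute and a shell command to move; the robot and the scene stay as the last step left them, time stands still between calls to the robot, and variables do not carry over. Pictures are saved under pics/ and viewed, about 8 in all and at most 12, crops included, and the job is handed in when it is done.

```bash
mkdir -p pics; ls; python3 - <<'E'
from bench import ctrl, viewer
import cv2,numpy as np
for n in("scene","top"):
    im=viewer.camera(n); cv2.imwrite(f"pics/{n}0.png",im[:,:,::-1]); c=viewer.get_calibration(n); print(n,{k:np.round(v,4).tolist() for k,v in c.items()})
o=ctrl.get_obs(); print(o, ctrl.grip_point_offset)
E
```

```text
pics
scene {'camera_matrix': [[457.312, 0.0, 314.9135], [0.0, 457.312, 243.2833], [0.0, 0.0, 1.0]], 'k1': -0.027, 'R': [[-0.8479, -0.5302, -0.0086], [-0.2907, 0.4783, -0.8287], [0.4434, -0.7001, -0.5596]], 't': [0.4263, 0.3288, 0.8142]}
top {'camera_matrix': [[502.1053, 0.0, 318.1495], [0.0, 502.1053, 241.8859], [0.0, 0.0, 1.0]], 'k1': 0.0157, 'R': [[0.0079, -0.9998, -0.0161], [-0.9803, -0.0045, -0.1974], [0.1973, 0.0174, -0.9802]], 't': [-0.127, 0.5683, 1.2666]}
{'time_s': 0.1, 'q': array([-1.49432041e+00,  1.81484849e-01,  1.60791668e+00, -1.56506979e-05,
        1.35377812e+00, -2.06283339e-01]), 'dq': array([ 0.00017739, -0.00172727, -0.00150545, -0.00091572, -0.00077126,
       -0.00117568]), 'joint_efforts': array([ 8.83326647e-04, -4.45878088e+01, -3.52237809e+01, -2.44092071e-04,
        4.13913396e-03, -9.63494074e-06]), 'eef_pos': array([ 0.16041117, -0.55165462,  0.23045986]), 'eef_rot': array([-7.92325460e-04,  9.90021986e-01,  1.40910741e-01,  4.38406158e-05]), 'wrist_force': array([ 1.05054751, -0.17836852, -0.30620481]), 'torque': array([-0.01436212,  0.00442623,  0.03079955]), 'opening': 0.9992111993499885} 0.0187
```

View pics/top0.png

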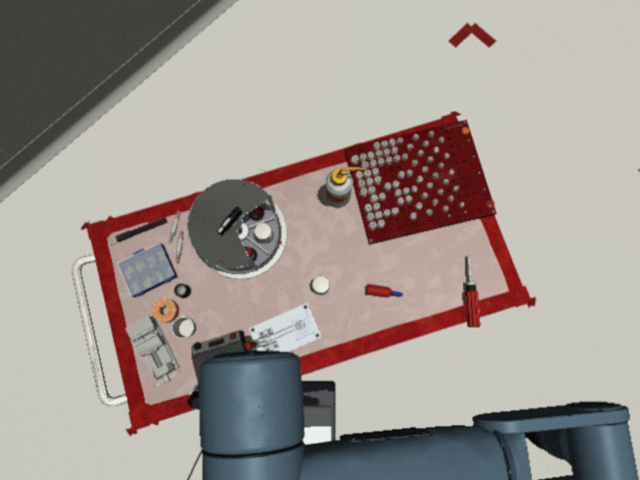

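View pics/scene0.png

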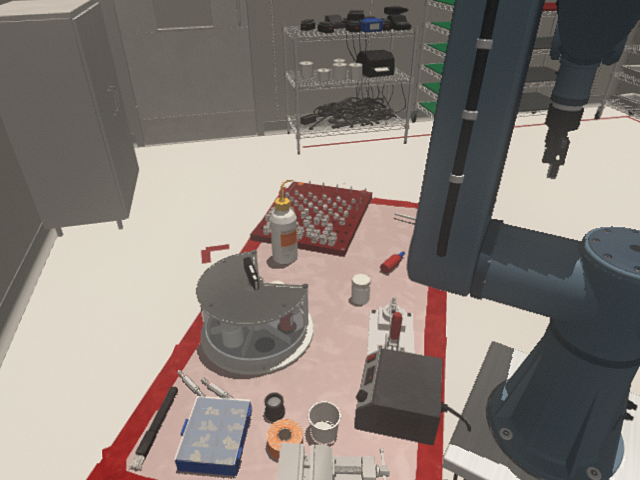

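The top view shows the carousel around (238,228), with its window to the lower right and the knob near (231,221). The fallen bottle is at (381,291) with its cap to the right, the jar is at (320,285) and the wash bottle at (340,185). I'll enlarge the carousel.

```bash
cat > h.py <<'E'
import numpy as np,cv2
from bench import ctrl,viewer
from scipy.spatial.transform import Rotation as Rn
def cal(n):
    c=viewer.get_calibration(n); return [np.array(c[k]) for k in("camera_matrix","R","t")]+[float(c["k1"])]
def ray(n,uv):
    K,R,t,k=cal(n); d=(np.array(uv,float)-K[:2,2])/K[0,0]; s=d.copy()
    for _ in range(20): s=d/(1+k*(s@s))
    v=R.T@np.array([s[0],s[1],1]); return -R.T@t,v
def onz(n,uv,z):
    o,v=ray(n,uv); return o+v*(z-o[2])/v[2]
def proj(n,X):
    K,R,t,k=cal(n); c=R@np.array(X,float)+t; s=c[:2]/c[2]; return K[0,0]*s*(1+k*(s@s))+K[:2,2]
def tri(uv1,uv2):
    o1,a=ray("scene",uv1);o2,b=ray("top",uv2)
    s=np.linalg.lstsq(np.c_[a,-b],o2-o1,rcond=None)[0]; p,q=o1+s[0]*a,o2+s[1]*b
    return (p+q)/2,np.linalg.norm(p-q)
E
python3 - <<'E'
import cv2,numpy as np
from h import *
t=cv2.imread("pics/top0.png"); s=cv2.imread("pics/scene0.png")
a=cv2.resize(t[170:285,180:295],None,fx=5,fy=5,interpolation=2)[:575,:400*2]
b=cv2.resize(s[245:360,190:320],None,fx=5,fy=5,interpolation=2)
cv2.imwrite("pics/tc.png",a)
cv2.imwrite("pics/sc.png",b)
# bottle
h=cv2.cvtColor(t[275:310,355:410],cv2.COLOR_BGR2HSV)
red=((h[...,0]<8)|(h[...,0]>172))&(h[...,1]>150)&(h[...,2]>60)
blue=(h[...,0]>100)&(h[...,0]<130)&(h[...,1]>100)
for n,m in(("red",red),("blue",blue)):
    n_,l,st,ce=cv2.connectedComponentsWithStats(m.astype(np.uint8)); i=1+st[1:,4].argmax()
    uv=ce[i]+[355,275]; print(n,st[i],uv,onz("top",uv,.0145))
    ys,xs=np.nonzero(l==i); r=cv2.minAreaRect(np.c_[xs,ys].astype(np.float32)); print(r)
E
```

```text
red [ 12  10  26  12 211] [378.54976303 290.58767773] [ 0.44599041 -0.28435091  0.0145    ]
((24.31502914428711, 15.702310562133789), (25.469579696655273, 8.743288040161133), 8.746162414550781)
blue [38 17  9  4 29] [396.96551724 293.55172414] [ 0.43844638 -0.33297654  0.0145    ]
((42.0, 18.5), (3.0, 8.0), 90.0)
```

View pics/tc.png

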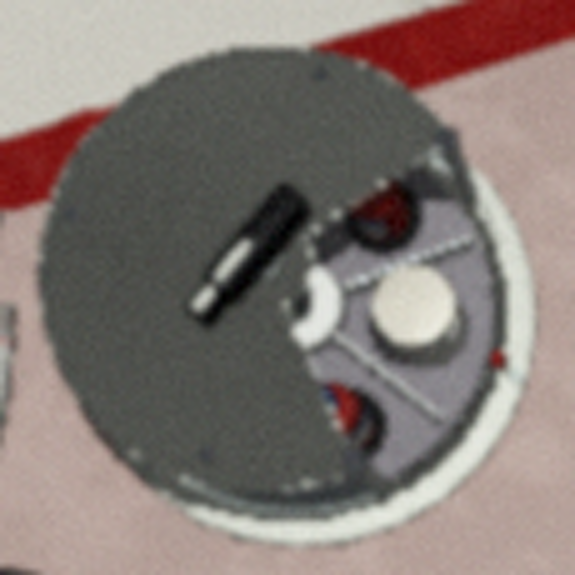

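View pics/sc.png

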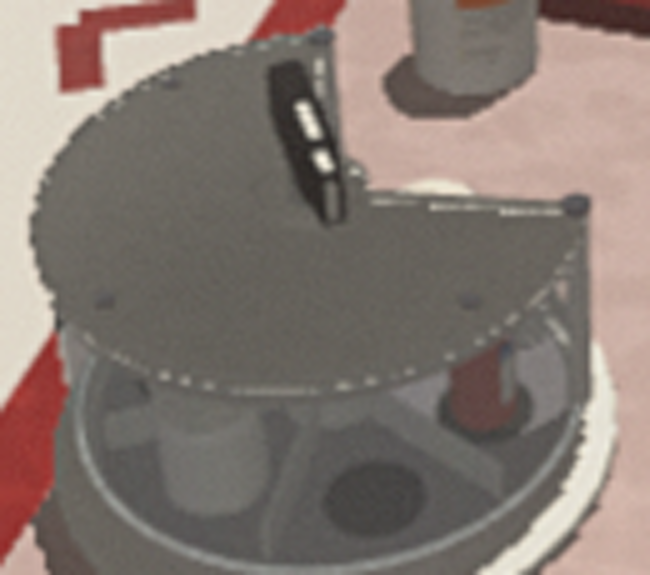

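Top crop: the knob's white nose is at the lower left (205,300), its far end is at (292,192), and the red index mark is at (497,358). Scene crop: the white marks are at (306,118) and (322,160), and the empty pad is at (375,497). Next I'll measure these points.

```bash
python3 - <<'E'
from h import *
from scipy.optimize import least_squares
T=lambda p:np.array(p)/5-.4+[180,170]; S=lambda p:np.array(p)/5-.4+[190,245]
P=np.array([onz("top",T(p),.142)[:2] for p in[(41,265),(75,155),(150,80),(260,47),(370,72),(445,130)]])
r=least_squares(lambda c:np.hypot(*(P-c).T)-.114,P.mean(0)); c=r.x; print("axis",c,r.fun)
im=cv2.imread("pics/top0.png")
h=cv2.cvtColor(im[232:250,270:290],cv2.COLOR_BGR2HSV); m=((h[...,0]<10)|(h[...,0]>170))&(h[...,1]>110)
ys,xs=np.nonzero(m); print(list(zip(xs+270,ys+232)))
mk=onz("top",T((497,358)),.034); d=mk[:2]-c; print("mark",mk,np.hypot(*d),np.arctan2(d[1],d[0]))
for a,b in(((306,118),(237,255)),((322,160),(205,300)),((375,497),None),((292,64),(292,190)),((335,218),None)):
    if b: print(a,tri(S(a),T(b)))
    else: print(a,onz("scene",S(a),.026 if a[0]==375 else .16))
nose=onz("top",T((200,303)),.184);end=onz("top",T((292,190)),.184);print(nose,end)
for q in(nose,end): d=q[:2]-c; print(np.hypot(*d),np.arctan2(d[1],d[0]))
d=onz("scene",S((375,497)),.026)[:2]-c; print("bay",np.hypot(*d),np.arctan2(d[1],d[0]))
# foot circle pts on white foot outer edge (z~.01)
P=np.array([onz("top",T(p),.008)[:2] for p in[(535,290),(525,375),(480,455),(400,515),(300,543),(200,520)]])
r=least_squares(lambda c:np.hypot(*(P-c).T)-.125,P.mean(0)); print("foot axis",r.x,r.fun)
E
```

```text
axis [0.59807721 0.08753904] [-0.00215663 -0.00018924  0.00138597  0.00091048 -0.00131806 -0.00121753]
[(np.int64(279), np.int64(240)), (np.int64(278), np.int64(241)), (np.int64(279), np.int64(241)), (np.int64(280), np.int64(241)), (np.int64(278), np.int64(242)), (np.int64(279), np.int64(242)), (np.int64(280), np.int64(242))]
mark [ 0.57479096 -0.01805509  0.034     ] 0.10813125912400588 -1.7878482986939115
(306, 118) (array([0.59399609, 0.09330896, 0.18262781]), np.float64(0.0013563007481254118))
(322, 160) (array([0.5730804 , 0.10866826, 0.18002696]), np.float64(0.00022141141620957792))
(375, 497) [0.54598962 0.12841634 0.026     ]
(292, 64) (array([0.62471351, 0.06717188, 0.18217346]), np.float64(0.005267586368348535))
(335, 218) [0.56332988 0.1157087  0.16      ]
[0.57060172 0.11007317 0.184     ] [0.62662422 0.06820715 0.184     ]
0.03553434879095836 2.4546830464426956
0.03447685801060139 -0.5952559686994359
bay 0.06621231158549007 2.476201376924187
foot axis [0.60386539 0.08977433] [ 0.00115099  0.00030547 -0.0005607  -0.00155098  0.0011022   0.00075901]
```

```bash
python3 -m handwheel '[{"travel":[0.2,-0.16,-0.02],"dr":[0,0,0]},{"travel":[0.2,-0.16,-0.02],"dr":[0,0,0]},{"travel":[0.2,-0.16,-0.02],"dr":[0,0,0]},{"travel":[0.2,-0.16,-0.02],"dr":[0,0,0]},{"travel":[0.2,-0.16,-0.02],"dr":[0,0,0]},{"travel":[0.2,-0.16,-0.02],"dr":[0,0,0]},{"travel":[0.2,-0.16,-0.02],"dr":[0,0,0]},{"travel":[0.2,-0.16,-0.02],"dr":[0,0,0]},{"travel":[0.2,-0.16,0],"dr":[0,0,0]},{"travel":[0.2,-0.16,0],"dr":[0,0,0]},{"travel":[0.2,-0.16,0],"dr":[0,0,0]},{"travel":[0.2,-0.16,0],"dr":[0,0,0]}]' 1
python3 -c "
from h import *
o=ctrl.get_obs();print(o['q'].round(4).tolist(),o['eef_pos'],o['eef_rot'])
for n,z in(('nut',.061),):pass
print('jar',onz('top',(320,282),.061),'wash',onz('top',(342,175),.2),'glass',onz('top',(182,290),.038))"
```

```text
time_s: 1.1
eef_pos: [0.431, -0.1623, 0.2516]
eef_rot: [-0.004, 0.991, 0.134, -0.001]
wrist_force: [0.6, -1.1, -0.6]
opening: 1.0
[-0.6221, -0.0985, 1.8549, 0.0045, 1.3912, 0.6801] [ 0.43098094 -0.16234343  0.25159015] [-3.69430654e-03  9.91039605e-01  1.33515442e-01 -6.93099607e-04]
jar [ 0.46239832 -0.12913663  0.061     ] wash [ 0.70411459 -0.181993    0.2       ] glass [0.44202163 0.23354024 0.038     ]
```

```bash
python3 -m handwheel '[{"travel":[0.19,-0.163,0],"dr":[0,0,0]},{"travel":[0.19,-0.163,0],"dr":[0,0,0]},{"travel":[0.19,-0.163,0],"dr":[0,0,0]},{"travel":[0.19,-0.163,0],"dr":[0,0,0]},{"travel":[0.19,-0.163,0],"dr":[0,0,0]},{"travel":[0.19,-0.163,0],"dr":[0,0,0]},{"travel":[0.19,-0.163,0],"dr":[0,0,0]},{"travel":[0.19,-0.163,0],"dr":[0,0,0]},{"travel":[0,0,0],"dr":[0,0,0.195]},{"travel":[0,0,0],"dr":[0,0,0.195]},{"travel":[0,0,0],"dr":[0,0,0.195]},{"travel":[0,0,0],"dr":[0,0,0.195]},{"travel":[0,0,0],"dr":[0,0,0.195]},{"travel":[0,0,0],"dr":[0,0,0.195]},{"travel":[0,0,0],"dr":[0,0,0.195]},{"travel":[0,0,0],"dr":[0,0,0.195]},{"travel":[0,0,0],"dr":[0,0,0.195]},{"travel":[0,0,0],"dr":[0,0,0]}]'
cat > st.py <<'E'
from h import *
import sys,json
def st(goal=None):
    o=ctrl.get_obs(); q=o['eef_rot']; R=Rn.from_quat(np.r_[q[1:],q[0]]).as_matrix(); p=o['eef_pos']
    print('t',round(o['time_s'],2),'q',o['q'].round(3).tolist(),'p',p.round(4),'z',R[:,2].round(3),'yaz',np.arctan2(R[1,1],R[0,1]).round(3),'xaz',np.arctan2(R[1,0],R[0,0]).round(3),'F',o['wrist_force'].round(1),'op',round(o['opening'],3))
    if goal is not None: print('travel',(R.T@(np.array(goal)-p)/.15).round(3))
    open('log.txt','a').write(json.dumps([o['q'].tolist(),p.tolist(),q.tolist()])+'\n')
    return o,R,p
if __name__=='__main__': st([float(a) for a in sys.argv[1:4]] if len(sys.argv)>3 else None)
E
python3 st.py .600 .088 .22
```

```text
time_s: 2.6
eef_pos: [0.6026, 0.1141, 0.2418]
eef_rot: [-0.001, 0.942, -0.334, -0.01]
wrist_force: [-0.4, -0.7, 0.6]
opening: 0.999
t 2.6 q [-0.011, 0.268, 1.481, 0.009, 1.411, 2.24] p [0.6026 0.1141 0.2418] z [-0.018  0.01  -1.   ] yaz -2.252 xaz -0.682 F [-0.4 -0.7  0.6] op 0.999
travel [0.099 0.145 0.144]
```

```bash
cat >> st.py <<'E'
def turn(R,z,yaz):
    """rotvec (fractions of 30 deg, tool axes) to tool z dir, with y level at azimuth yaz (y projected perpendicular to z)"""
    z=np.array(z,float);z/=np.linalg.norm(z); y=np.array([np.cos(yaz),np.sin(yaz),0]); y-=z*(y@z); y/=np.linalg.norm(y)
    G=np.c_[np.cross(y,z),y,z]; v=Rn.from_matrix(R.T@G).as_rotvec(); print('turn',(v/np.radians(30)).round(3)); return G
E
python3 -c "
from st import *
o,R,p=st([.6,.088,.22]);turn(R,[0,0,-1],-2.22)"
```

```text
t 2.6 q [-0.011, 0.268, 1.481, 0.009, 1.411, 2.24] p [0.6026 0.1141 0.2418] z [-0.018  0.01  -1.   ] yaz -2.252 xaz -0.682 F [-0.4 -0.7  0.6] op 0.999
travel [0.099 0.145 0.144]
turn [ 0.007  0.039 -0.062]
```

```bash
python3 -m handwheel '[{"travel":[0.099,0.145,0.1],"dr":[0.007,0.039,-0.062]},{"travel":[0,0,0],"dr":[0,0,0]},{"travel":[0,0,0],"dr":[0,0,0]}]'
python3 - <<'E'
from st import *
o,R,p=st([.6,.088,.153]);turn(R,[0,0,-1],-2.22)
E
```

```text
time_s: 2.85
eef_pos: [0.5997, 0.0879, 0.2253]
eef_rot: [0.0, 0.95, -0.314, -0.0]
wrist_force: [-0.3, 0.4, 0.5]
opening: 1.001
t 2.85 q [-0.05, 0.254, 1.531, -0.0, 1.356, 2.159] p [0.5997 0.0879 0.2253] z [-0. -0. -1.] yaz -2.209 xaz -0.638 F [-0.3  0.4  0.5] op 1.001
travel [ 0.001 -0.002  0.482]
turn [0.001 0.    0.021]
```

```bash
python3 -m handwheel '[{"travel":[0,0,0.12],"dr":[0,0,0]},{"travel":[0,0,0.12],"dr":[0,0,0]},{"travel":[0,0,0.12],"dr":[0,0,0]},{"travel":[0,0,0.11],"dr":[0,0,0]},{"travel":[0,0,0],"dr":[0,0,0]},{"travel":[0,0,0],"dr":[0,0,0]}]' 0
python3 - <<'E'
from st import *
st([.6,.088,.153])
im=viewer.camera("scene")[:,:,::-1]; cv2.imwrite("pics/g1.png",cv2.resize(im[200:360,170:340],None,fx=4,fy=3.5,interpolation=2)[:600])
E
```

```text
time_s: 3.35
eef_pos: [0.6009, 0.0889, 0.1542]
eef_rot: [-0.0, 0.951, -0.309, 0.001]
wrist_force: [0.6, -0.5, -0.6]
opening: 0.498
t 3.35 q [-0.049, 0.327, 1.591, 0.001, 1.223, 2.149] p [0.6009 0.0889 0.1542] z [ 0.001  0.001 -1.   ] yaz -2.198 xaz -0.627 F [ 0.6 -0.5 -0.6] op 0.498
travel [-0.002  0.008  0.008]
```

View pics/g1.png

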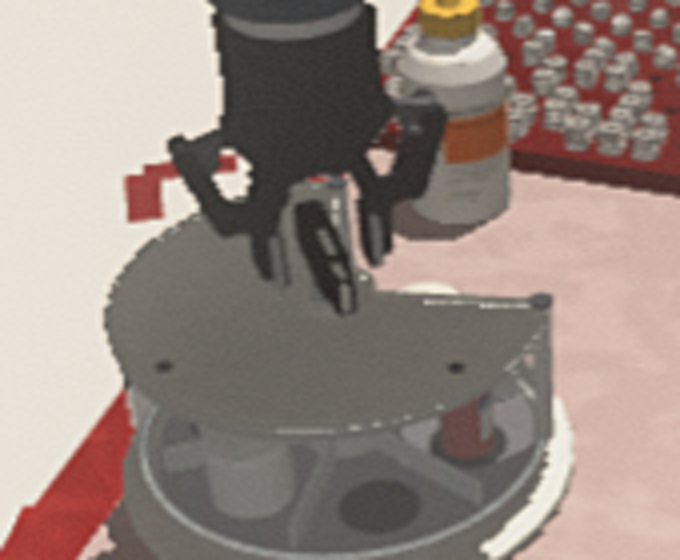

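The fingers straddle the knob at about (325,245) with clearance on both sides, so I'll close them.

```bash
python3 -m handwheel '[{"travel":[0,0,0],"dr":[0,0,0]},{"travel":[0,0,0],"dr":[0,0,0]},{"travel":[0,0,0],"dr":[0,0,0]},{"travel":[0,0,0],"dr":[0,0,0]},{"travel":[0,0,0],"dr":[0,0,0]},{"travel":[0,0,0],"dr":[0,0,0]}]' -1
python3 st.py .6 .088 .153
```

```text
time_s: 3.9
eef_pos: [0.6012, 0.0883, 0.1565]
eef_rot: [-0.0, 0.951, -0.308, 0.001]
wrist_force: [0.4, -0.7, -4.8]
opening: 0.183
t 3.9 q [-0.049, 0.324, 1.589, -0.0, 1.226, 2.148] p [0.6012 0.0883 0.1565] z [ 0.002 -0.001 -1.   ] yaz -2.197 xaz -0.626 F [ 0.4 -0.7 -4.8] op 0.183
travel [-0.005  0.006  0.023]
```

```bash
python3 - <<'E'
from h import *
T=lambda p:np.array(p)/5-.4+[180,170]; S=lambda p:np.array(p)/5-.4+[190,245]
c=np.array([.601,.0883])
for n,f,p,z in(("scene",S,(318,37),.142),("scene",S,(577,205),.142),("top",T,(448,133),.142),("top",T,(362,488),.142),("top",T,(497,358),.034),("top",T,(497,358),.03)):
    X=onz(n,f(p),z); d=X[:2]-c; print(n,X.round(4),np.hypot(*d).round(4),np.arctan2(d[1],d[0]).round(3))
E
```

```text
scene [0.6633 0.0026 0.142 ] 0.1059 -0.942
scene [0.4992 0.0414 0.142 ] 0.1121 -2.71
top [ 0.6679 -0.0013  0.142 ] 0.1118 -0.929
top [0.488  0.0358 0.142 ] 0.1246 -2.707
top [ 0.5748 -0.0181  0.034 ] 0.1095 -1.812
top [ 0.5756 -0.0177  0.03  ] 0.109 -1.806
```

```bash
python3 -m handwheel '[{"travel":[0,0,0],"dr":[0,0,-0.1]},{"travel":[0,0,0],"dr":[0,0,-0.2]},{"travel":[0,0,0],"dr":[0,0,-0.2]},{"travel":[0,0,0],"dr":[0,0,-0.2]},{"travel":[0,0,0],"dr":[0,0,-0.2]},{"travel":[0,0,0],"dr":[0,0,-0.2]},{"travel":[0,0,0],"dr":[0,0,-0.2]},{"travel":[0,0,0],"dr":[0,0,-0.2]},{"travel":[0,0,0],"dr":[0,0,-0.1]},{"travel":[0,0,0],"dr":[0,0,0]}]'
python3 - <<'E'
from st import *
o,R,p=st([.601,.088,.156]);turn(R,[0,0,-1],-.244);print(o['torque'])
E
```

```text
time_s: 4.73
eef_pos: [0.6011, 0.0881, 0.1564]
eef_rot: [-0.0, 0.992, 0.125, 0.001]
wrist_force: [0.7, -0.3, -4.4]
opening: 0.173
t 4.73 q [-0.05, 0.324, 1.589, 0.0, 1.226, 1.27] p [0.6011 0.0881 0.1564] z [ 0.002  0.    -1.   ] yaz -1.32 xaz 0.251 F [ 0.7 -0.3 -4.4] op 0.173
travel [-0.001  0.     0.003]
turn [ 2.000e-03 -3.000e-03 -2.054e+00]
[ 0.1075496  -0.01746509  0.10941385]
```

```bash
python3 -m handwheel '[{"travel":[0,0,0],"dr":[0,0,-0.1]},{"travel":[0,0,0],"dr":[0,0,-0.2]},{"travel":[0,0,0],"dr":[0,0,-0.2]},{"travel":[0,0,0],"dr":[0,0,-0.2]},{"travel":[0,0,0],"dr":[0,0,-0.2]},{"travel":[0,0,0],"dr":[0,0,-0.2]},{"travel":[0,0,0],"dr":[0,0,-0.2]},{"travel":[0,0,0],"dr":[0,0,-0.2]},{"travel":[0,0,0],"dr":[0,0,-0.2]},{"travel":[0,0,0],"dr":[0,0,-0.15]},{"travel":[0,0,0],"dr":[0,0,-0.1]},{"travel":[0,0,0],"dr":[0,0,0]},{"travel":[0,0,0],"dr":[0,0,0]}]'
python3 - <<'E'
from st import *
o,R,p=st([.601,.088,.156]);turn(R,[0,0,-1],-.244);print(o['torque'])
im=viewer.camera("top")[:,:,::-1]; cv2.imwrite("pics/k1.png",im); cv2.imwrite("pics/k1s.png",viewer.camera("scene")[:,:,::-1])
E
```

```text
time_s: 5.82
eef_pos: [0.6013, 0.0878, 0.1565]
eef_rot: [-0.0, 0.798, 0.603, 0.001]
wrist_force: [1.7, -1.0, -4.3]
opening: 0.171
t 5.82 q [-0.051, 0.325, 1.588, 0.001, 1.227, 0.226] p [0.6013 0.0878 0.1565] z [ 0.001  0.001 -1.   ] yaz -0.277 xaz 1.294 F [ 1.7 -1.  -4.3] op 0.171
travel [ 0.001 -0.002  0.003]
turn [ 0.001 -0.002 -0.063]
[-0.05421333  0.09004295  0.1421641 ]
```

```bash
python3 -m handwheel '[{"travel":[0,0,0],"dr":[0,0,-0.05]},{"travel":[0,0,0],"dr":[0,0,-0.015]},{"travel":[0,0,0],"dr":[0,0,0]},{"travel":[0,0,0],"dr":[0,0,0]}]'
python3 st.py
python3 -m handwheel '[{"travel":[0,0,0],"dr":[0,0,0]},{"travel":[0,0,0],"dr":[0,0,0]},{"travel":[0,0,0],"dr":[0,0,0]},{"travel":[0,0,0],"dr":[0,0,0]},{"travel":[0,0,-0.1],"dr":[0,0,0]},{"travel":[0,0,-0.2],"dr":[0,0,0]},{"travel":[0,0,-0.25],"dr":[0,0,0]},{"travel":[0,0,-0.25],"dr":[0,0,0]},{"travel":[0,0,-0.2],"dr":[0,0,0]},{"travel":[0,0,0],"dr":[0,0,0]}]' 0.3
python3 st.py
```

```text
time_s: 6.25
eef_pos: [0.6013, 0.0878, 0.1565]
eef_rot: [-0.0, 0.788, 0.616, 0.001]
wrist_force: [0.7, -0.5, -5.5]
opening: 0.173
t 6.25 q [-0.051, 0.325, 1.588, 0.001, 1.227, 0.193] p [0.6013 0.0878 0.1565] z [ 0.001  0.001 -1.   ] yaz -0.243 xaz 1.327 F [ 0.7 -0.5 -5.5] op 0.173
time_s: 7.08
eef_pos: [0.6009, 0.0886, 0.3152]
eef_rot: [0.0, 0.788, 0.616, 0.002]
wrist_force: [1.2, -0.7, 1.5]
opening: 0.647
t 7.08 q [-0.05, 0.195, 1.422, 0.002, 1.522, 0.194] p [0.6009 0.0886 0.3152] z [ 0.003  0.002 -1.   ] yaz -0.244 xaz 1.327 F [ 1.2 -0.7  1.5] op 0.647
```

```bash
python3 - <<'E'
from st import *
import json
L=[json.loads(l) for l in open('log.txt')]
def wr(q1,q23,R):
    M=(Rn.from_euler('z',q1)*Rn.from_euler('y',q23)).inv()*Rn.from_matrix(R); return M.as_euler('ZYZ')
cs=[]
for q,p,r in L:
    R=Rn.from_quat(r[1:]+r[:1]).as_matrix(); e=wr(q[0],q[1]+q[2],R); cs.append((e[0]-q[3],e[1]-q[4],e[2]-q[5]))
print(np.round(cs[-3:],3)); c=cs[-1][2]
def rot(h,tilt,s):  # heading az, tilt from down
    z=np.array([np.sin(tilt)*np.cos(h),np.sin(tilt)*np.sin(h),-np.cos(tilt)]); y=s*np.array([np.sin(h),-np.cos(h),0]); return np.c_[np.cross(y,z),y,z]
for nm,h,q1,q23 in(("grasp",1.42,-.95,2.0),("grasp",1.42,-.95,2.3),("place",1.33,-.4,1.9),("place",1.33,-.4,1.6),("place",.9,-.3,1.7)):
  for tilt in (.785,):
   for s in(1,-1):
    e=wr(q1,q23,rot(h,tilt,s)); print(nm,s,np.round([e[0],e[1],(e[2]-c+np.pi)%(2*np.pi)-np.pi],2))
E
```

```text
[[ 0.    -0.     1.571]
 [ 0.     0.     1.571]
 [ 0.    -0.     1.571]]
grasp 1 [ 0.52  1.74 -0.87]
grasp -1 [0.52 1.74 2.27]
grasp 1 [ 0.52  1.48 -1.02]
grasp -1 [0.52 1.48 2.12]
place 1 [ 0.78  1.45 -0.34]
place -1 [0.78 1.45 2.8 ]
place 1 [ 0.78  1.66 -0.13]
place -1 [0.78 1.66 3.01]
place 1 [0.78 1.22 0.17]
place -1 [ 0.78  1.22 -2.97]
```

```bash
python3 - <<'E'
from h import *
for n,box in(("top",(275,310,355,410)),("scene",(245,280,372,412))):
    im=viewer.camera(n); cv2.imwrite(f"pics/b_{n}.png",im[:,:,::-1])
    y0,y1,x0,x1=box; h=cv2.cvtColor(np.ascontiguousarray(im[y0:y1,x0:x1]),cv2.COLOR_RGB2HSV)
    red=((h[...,0]<8)|(h[...,0]>172))&(h[...,1]>140)&(h[...,2]>50); blue=(h[...,0]>100)&(h[...,0]<130)&(h[...,1]>90)
    P=[]
    for m in(red,blue):
        _,l,st,ce=cv2.connectedComponentsWithStats(m.astype(np.uint8)); i=1+st[1:,4].argmax(); uv=ce[i]+[x0,y0]; P.append(onz(n,uv,.0145 if n=="top" else .0165)); print(n,uv.round(1),st[i],P[-1].round(4))
    d=(P[1]-P[0])[:2]; print('az',np.arctan2(d[1],d[0]),np.hypot(*d)); u=d/np.hypot(*d); print('centre',P[0][:2]+.013*u)
a=cv2.imread("pics/k1.png")
t=cv2.imread("pics/b_top.png"); s=cv2.imread("pics/b_scene.png")
o=np.hstack([cv2.resize(t[190:290,220:320],(400,400),interpolation=2),cv2.resize(s[255:355,200:300],(400,400),interpolation=2)]); cv2.imwrite("pics/chk.png",o)
E
```

```text
top [378.5 290.8] [ 12  10  26  12 217] [ 0.4455 -0.2841  0.0145]
top [396.5 293.7] [38 17  9  4 31] [ 0.438  -0.3319  0.0145]
az -1.7255935571299073 0.04830998016358929
centre [ 0.44346414 -0.29697559]
scene [392.2 261. ] [ 12  10  17  14 125] [ 0.4442 -0.2914  0.0165]
scene [401.8 253.6] [28  7  5  4 13] [ 0.4358 -0.3357  0.0165]
az -1.757837244137972 0.045113068143102335
centre [ 0.44177878 -0.30417885]
```

View pics/chk.png

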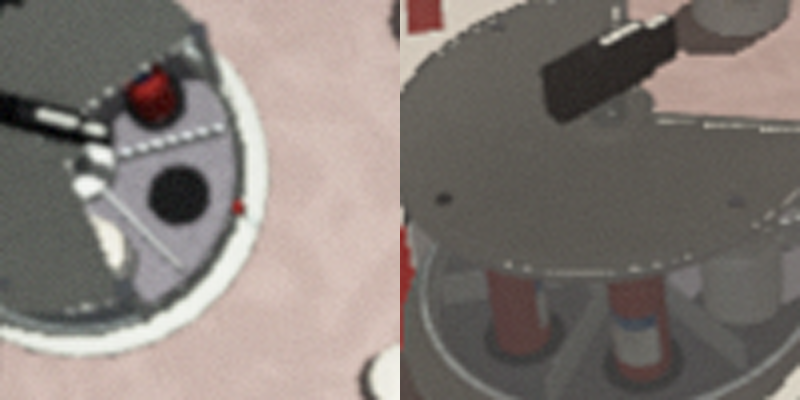

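The empty bay with its black pad at crop (178,195) now faces the red mark at (238,208). I'll check the centring numerically.

```bash
python3 - <<'E'
from h import *
t=cv2.imread("pics/b_top.png"); g=t[230:248,252:276].max(2); m=(g<60).astype(np.uint8)
_,l,st,ce=cv2.connectedComponentsWithStats(m); print(st,ce)
i=1+st[1:,4].argmax(); uv=ce[i]+[252,230]
h=cv2.cvtColor(t[236:248,274:286],cv2.COLOR_BGR2HSV); r=((h[...,0]<10)|(h[...,0]>170))&(h[...,1]>110); ys,xs=np.nonzero(r); mu=np.array([xs.mean()+274,ys.mean()+236])
for n,c in(("tcp",(.6012,.088)),("foot",(.6039,.0898))):
  for u,z in((uv,.026),(mu,.034)):
    X=onz("top",u,z); d=X[:2]-c; print(n,u,X.round(4),np.hypot(*d).round(4),np.arctan2(d[1],d[0]).round(4))
E
```

```text
[[  0   0  24  18 275]
 [  6   2  14  14 157]] [[11.02545455  8.52363636]
 [12.33121019  8.45859873]]
tcp [264.33121019 238.45859873] [0.5838 0.0226 0.026 ] 0.0677 -1.831
tcp [278.83333333 241.33333333] [ 0.5744 -0.0176  0.034 ] 0.109 -1.8191
foot [264.33121019 238.45859873] [0.5838 0.0226 0.026 ] 0.0702 -1.8616
foot [278.83333333 241.33333333] [ 0.5744 -0.0176  0.034 ] 0.1114 -1.8386
```

```bash
python3 -m handwheel '[{"travel":[-0.1,-0.015,0],"dr":[0,0,0]},{"travel":[-0.23,-0.034,0.02],"dr":[0,0,0]},{"travel":[-0.23,-0.034,0.02],"dr":[0,0,0]},{"travel":[-0.23,-0.034,0.02],"dr":[0,0,0]},{"travel":[-0.23,-0.034,0.02],"dr":[0,0,0]},{"travel":[-0.23,-0.034,0.02],"dr":[0,0,0]},{"travel":[-0.23,-0.034,0.02],"dr":[0,0,0]},{"travel":[-0.23,-0.034,0.02],"dr":[0,0,0]},{"travel":[-0.23,-0.034,0.02],"dr":[0,0,0]},{"travel":[-0.23,-0.034,0.02],"dr":[0,0,0]},{"travel":[-0.23,-0.034,0.02],"dr":[0,0,0]},{"travel":[-0.23,-0.034,0.02],"dr":[0,0,0]},{"travel":[-0.1,-0.015,0],"dr":[0,0,0]},{"travel":[0,0,0],"dr":[0,0,0]}]' 1
python3 -m handwheel '[{"travel":[0,0,0],"dr":[0,0,0.23]},{"travel":[0,0,0],"dr":[0,0,0.23]},{"travel":[0,0,0],"dr":[0,0,0.23]},{"travel":[0,0,0],"dr":[0,0,0.23]},{"travel":[0,0,0],"dr":[0,0,0.23]},{"travel":[0,0,0],"dr":[0,0,0.23]},{"travel":[0,0,0],"dr":[0,0,0.23]},{"travel":[0,0,0],"dr":[0,0,0.23]},{"travel":[0,0,0],"dr":[0,0,0.23]},{"travel":[0,0,0],"dr":[0,0,0.23]},{"travel":[0,0,0],"dr":[0,0,0.23]},{"travel":[0,0,0],"dr":[0,0,0.23]},{"travel":[0,0,0],"dr":[0,0,0.23]},{"travel":[0,0,0],"dr":[0,0,0.23]},{"travel":[0,0,0],"dr":[0,0,0.23]},{"travel":[0,0,0],"dr":[0,0,0.23]},{"travel":[0,0,0],"dr":[0,0,0.23]},{"travel":[0,0,0],"dr":[0,0,0.23]},{"travel":[0,0,0],"dr":[0,0,0.23]},{"travel":[0,0,0],"dr":[0,0,0.1]}]'
python3 - <<'E'
from st import *
o,R,p=st([.44,-.3,.25]);turn(R,[0,0,-1],2.978)
E
```

```text
time_s: 8.35
eef_pos: [0.4156, -0.3085, 0.247]
eef_rot: [-0.021, 0.786, 0.617, -0.009]
wrist_force: [-0.3, 0.5, 0.5]
opening: 1.003
time_s: 10.02
eef_pos: [0.3989, -0.2829, 0.2149]
eef_rot: [-0.009, 0.851, -0.522, -0.052]
wrist_force: [-0.2, -0.6, -0.5]
opening: 1.0
t 10.02 q [-0.851, 0.08, 1.757, -0.014, 1.408, 1.824] p [ 0.3989 -0.2829  0.2149] z [-0.079  0.069 -0.994] yaz -2.669 xaz -1.102 F [-0.2 -0.6 -0.5] op 1.0
travel [ 0.202 -0.183 -0.262]
turn [0.131 0.156 1.209]
```

```bash
cat > pl.py <<'E'
from st import *
def go(h,s,tcp,tilt=np.pi/4,back=0):
    z=np.array([np.sin(tilt)*np.cos(h),np.sin(tilt)*np.sin(h),-np.cos(tilt)]); tcp=np.array(tcp)-back*z
    o,R,p=st(tcp); G=turn(R,z,h-s*np.pi/2); return o,R,p,G
if __name__=='__main__':
    a=[float(x) for x in sys.argv[1:]]; go(a[0],a[1],a[2:5],back=a[5] if len(a)>5 else 0)
E
python3 pl.py 1.407 -1 .4456 -.284 .01 .12
```

```text
t 10.02 q [-0.851, 0.08, 1.757, -0.014, 1.408, 1.824] p [ 0.3989 -0.2829  0.2149] z [-0.079  0.069 -0.994] yaz -2.669 xaz -1.102 F [-0.2 -0.6 -0.5] op 1.0
travel [0.679 0.031 0.74 ]
turn [ 0.596 -1.292  1.089]
```

```bash
python3 -m handwheel '[{"travel":[0,0,0],"dr":[0.075,-0.16,0.135]},{"travel":[0,0,0],"dr":[0.075,-0.16,0.135]},{"travel":[0,0,0],"dr":[0.075,-0.16,0.135]},{"travel":[0,0,0],"dr":[0.075,-0.16,0.135]},{"travel":[0,0,0],"dr":[0.075,-0.16,0.135]},{"travel":[0,0,0],"dr":[0.075,-0.16,0.135]},{"travel":[0,0,0],"dr":[0.075,-0.16,0.135]},{"travel":[0,0,0],"dr":[0.075,-0.16,0.135]},{"travel":[0,0,0],"dr":[0,0,0]}]'
python3 pl.py 1.407 -1 .4456 -.284 .01 .12
```

```text
time_s: 10.77
eef_pos: [0.397, -0.2689, 0.2079]
eef_rot: [0.304, -0.583, 0.706, 0.263]
wrist_force: [-0.3, 0.4, -0.8]
opening: 0.995
t 10.77 q [-1.143, 0.404, 1.598, 0.444, 1.845, 2.151] p [ 0.397  -0.2689  0.2079] z [ 0.123  0.726 -0.677] yaz 2.959 xaz -1.77 F [-0.3  0.4 -0.8] op 0.995
travel [ 0.961 -0.359  0.061]
turn [-0.005  0.08  -0.047]
```

```bash
python3 -m handwheel '[{"travel":[0.19,-0.07,0.012],"dr":[0,0.016,-0.01]},{"travel":[0.19,-0.07,0.012],"dr":[0,0.016,-0.01]},{"travel":[0.19,-0.07,0.012],"dr":[0,0.016,-0.01]},{"travel":[0.19,-0.07,0.012],"dr":[0,0.016,-0.01]},{"travel":[0.19,-0.07,0.012],"dr":[0,0.016,-0.01]},{"travel":[0,0,0],"dr":[0,0,0]},{"travel":[0,0,0],"dr":[0,0,0]}]' 0.4
python3 pl.py 1.407 -1 .4456 -.284 .01 .0
```

```text
time_s: 11.35
eef_pos: [0.4329, -0.3645, 0.0889]
eef_rot: [0.288, -0.606, 0.699, 0.247]
wrist_force: [0.5, 0.0, -0.2]
opening: 0.701
t 11.35 q [-1.138, 0.728, 1.35, 0.4, 1.739, 2.074] p [ 0.4329 -0.3645  0.0889] z [ 0.103  0.694 -0.712] yaz 2.997 xaz -1.713 F [ 0.5  0.  -0.2] op 0.701
travel [-0.018 -0.005  0.756]
turn [ 0.023 -0.014  0.03 ]
```

```bash
python3 -m handwheel '[{"travel":[-0.006,-0.002,0.14],"dr":[0.008,-0.005,0.01]},{"travel":[-0.006,-0.002,0.14],"dr":[0.008,-0.005,0.01]},{"travel":[-0.006,-0.002,0.14],"dr":[0.008,-0.005,0.01]},{"travel":[0,0,0.14],"dr":[0,0,0]},{"travel":[0,0,0.06],"dr":[0,0,0]},{"travel":[0,0,0],"dr":[0,0,0]},{"travel":[0,0,0],"dr":[0,0,0]}]' 0.2
python3 pl.py 1.407 -1 .4456 -.284 .007 .0
python3 - <<'E'
from h import *
a=viewer.camera("scene")[:,:,::-1]; b=viewer.camera("top")[:,:,::-1]
cv2.imwrite("pics/gr.png",np.hstack([cv2.resize(a[200:300,340:440],(400,400),interpolation=2),cv2.resize(b[240:340,330:430],(400,400),interpolation=2)]))
E
```

```text
time_s: 11.93
eef_pos: [0.4457, -0.2906, 0.0288]
eef_rot: [0.288, -0.605, 0.701, 0.245]
wrist_force: [-0.5, 0.2, 0.7]
opening: 0.6
t 11.93 q [-1.074, 0.729, 1.503, 0.439, 1.571, 2.062] p [ 0.4457 -0.2906  0.0288] z [ 0.109  0.692 -0.714] yaz 2.992 xaz -1.715 F [-0.5  0.2  0.7] op 0.6
travel [0.071 0.008 0.134]
turn [ 0.011 -0.019  0.027]
```

View pics/gr.png

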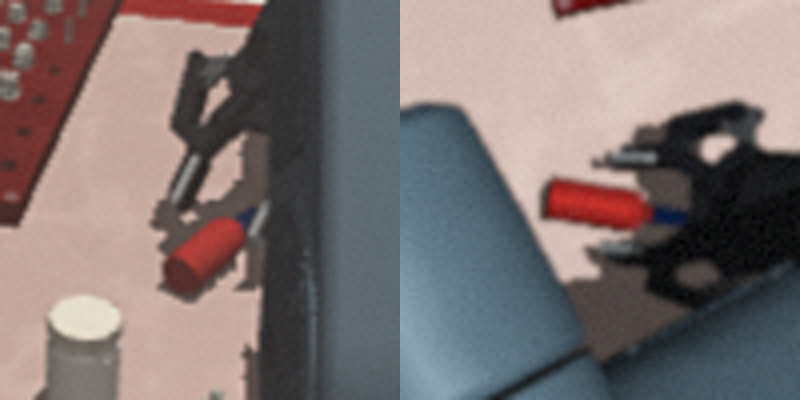

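The bottle lies between the open fingers and is well aligned. I'll move in and close.

```bash
python3 -m handwheel '[{"travel":[0.02,0.003,0.05],"dr":[0,0,0]},{"travel":[0.025,0.003,0.045],"dr":[0,0,0]},{"travel":[0.02,0.003,0.03],"dr":[0,0,0]},{"travel":[0,0,0],"dr":[0,0,0]},{"travel":[0,0,0],"dr":[0,0,0]}]' 0
python3 pl.py 1.407 -1 .4456 -.284 .007 .0
python3 -m handwheel '[{"travel":[0,0,0],"dr":[0,0,0]},{"travel":[0,0,0],"dr":[0,0,0]},{"travel":[0,0,0],"dr":[0,0,0]},{"travel":[0,0,0],"dr":[0,0,0]},{"travel":[0,0,0],"dr":[0,0,0]},{"travel":[0,0,0],"dr":[0,0,0]}]' -1
python3 pl.py 1.407 -1 .4456 -.284 .007 .0
```

```text
time_s: 12.45
eef_pos: [0.4463, -0.2894, 0.0089]
eef_rot: [0.288, -0.605, 0.702, 0.24]
wrist_force: [0.3, 0.2, -0.3]
opening: 0.505
t 12.45 q [-1.073, 0.756, 1.506, 0.442, 1.535, 2.049] p [ 0.4463 -0.2894  0.0089] z [ 0.113  0.686 -0.719] yaz 2.989 xaz -1.713 F [ 0.3  0.2 -0.3] op 0.505
travel [-0.016  0.01   0.033]
turn [ 0.    -0.032  0.029]
time_s: 12.95
eef_pos: [0.4462, -0.2903, 0.0089]
eef_rot: [0.288, -0.605, 0.703, 0.24]
wrist_force: [-0.6, -0.2, -1.0]
opening: 0.315
t 12.95 q [-1.074, 0.757, 1.505, 0.441, 1.535, 2.049] p [ 0.4462 -0.2903  0.0089] z [ 0.114  0.686 -0.719] yaz 2.988 xaz -1.714 F [-0.6 -0.2 -1. ] op 0.315
travel [-0.021  0.011  0.037]
turn [-0.001 -0.033  0.028]
```

```bash
tail -1 log.txt > grasp.json; python3 pl.py 1.407 -1 .44 -.33 .20
```

```text
t 12.95 q [-1.074, 0.757, 1.505, 0.441, 1.535, 2.049] p [ 0.4462 -0.2903  0.0089] z [ 0.114  0.686 -0.719] yaz 2.988 xaz -1.714 F [-0.6 -0.2 -1. ] op 0.315
travel [-0.693 -0.013 -1.102]
turn [-0.001 -0.033  0.028]
```

```bash
python3 -m handwheel '[{"travel":[-0.04,0,-0.05],"dr":[0,0,0]},{"travel":[-0.087,0,-0.138],"dr":[0,0,0]},{"travel":[-0.087,0,-0.138],"dr":[0,0,0]},{"travel":[-0.087,0,-0.138],"dr":[0,0,0]},{"travel":[-0.087,0,-0.138],"dr":[0,0,0]},{"travel":[-0.087,0,-0.138],"dr":[0,0,0]},{"travel":[-0.087,0,-0.138],"dr":[0,0,0]},{"travel":[-0.087,0,-0.138],"dr":[0,0,0]},{"travel":[0,0,0],"dr":[0,0,-0.1]},{"travel":[0,0,0],"dr":[0,0,-0.2]},{"travel":[0,0,0],"dr":[0,0,-0.2]},{"travel":[0,0,0],"dr":[0,0,-0.2]},{"travel":[0,0,0],"dr":[0,0,-0.2]},{"travel":[0,0,0],"dr":[0,0,-0.2]},{"travel":[0,0,0],"dr":[0,0,-0.2]},{"travel":[0,0,0],"dr":[0,0,-0.2]},{"travel":[0,0,0],"dr":[0,0,-0.2]}]'
python3 pl.py 1.38 1 .56 -.13 .20
```

```text
time_s: 14.37
eef_pos: [0.4376, -0.3266, 0.2078]
eef_rot: [-0.362, 0.857, -0.356, -0.084]
wrist_force: [-0.3, -0.5, -0.6]
opening: 0.31
t 14.37 q [-1.11, 0.506, 1.418, 0.434, 1.849, 1.23] p [ 0.4376 -0.3266  0.2078] z [ 0.113  0.681 -0.723] yaz -2.517 xaz -0.643 F [-0.3 -0.5 -0.6] op 0.31
travel [-0.101 -1.153  1.023]
turn [ 0.029  0.063 -4.153]
```

```bash
python3 -m handwheel '[{"travel":[0,0,0],"dr":[0,0,-0.21]},{"travel":[0,0,0],"dr":[0,0,-0.21]},{"travel":[0,0,0],"dr":[0,0,-0.21]},{"travel":[0,0,0],"dr":[0,0,-0.21]},{"travel":[0,0,0],"dr":[0,0,-0.21]},{"travel":[0,0,0],"dr":[0,0,-0.21]},{"travel":[0,0,0],"dr":[0,0,-0.21]},{"travel":[0,0,0],"dr":[0,0,-0.21]},{"travel":[0,0,0],"dr":[0,0,-0.21]},{"travel":[0,0,0],"dr":[0,0,-0.21]},{"travel":[0,0,0],"dr":[0,0,-0.21]},{"travel":[0,0,0],"dr":[0,0,-0.21]},{"travel":[0,0,0],"dr":[0,0,-0.21]},{"travel":[0,0,0],"dr":[0,0,-0.21]},{"travel":[0,0,0],"dr":[0,0,-0.21]},{"travel":[0,0,0],"dr":[0,0,-0.21]},{"travel":[0,0,0],"dr":[0,0,-0.21]},{"travel":[0,0,0],"dr":[0,0,-0.21]},{"travel":[0,0,0],"dr":[0,0,-0.21]},{"travel":[0,0,0],"dr":[0,0,0]}]'
cat > bt.py <<'E'
from pl import *
q,pg,r=json.load(open('grasp.json')); Rg=Rn.from_quat(r[1:]+r[:1]).as_matrix(); pg=np.array(pg)
a=Rg.T@np.array([-np.cos(1.407)*0-np.cos(1.41),-np.sin(1.41),0]); a[1]=0; a/=np.linalg.norm(a)   # cap dir, tool frame, across jaws
c=Rg.T@(np.array([.443,-.299,.0145])-pg); c[1]=0                                 # centre in tool frame
if __name__=='__main__':
    o,R,p=st(); ax=R@a; cc=p+R@c
    print('axis',ax.round(3),'tilt deg',np.degrees(np.arccos(ax[2])).round(1),'centre',cc.round(4),'foot',(cc-.048*ax).round(4))
    v=np.cross(ax,[0,0,1.]); v*=np.arcsin(min(1,np.linalg.norm(v)))/max(np.linalg.norm(v),1e-9); print('uprighting turn',(R.T@v/np.radians(30)).round(3))
    if len(sys.argv)>3:
        g=np.array([float(x) for x in sys.argv[1:4]]); d=g-(cc-.048*ax); print('shift',d.round(4),'travel for foot',(R.T@d/.15).round(3))
E
python3 bt.py .56 -.1 .2
```

```text
time_s: 16.03
eef_pos: [0.4357, -0.3243, 0.2231]
eef_rot: [-0.237, 0.705, 0.605, 0.283]
wrist_force: [-0.5, -0.4, -1.1]
opening: 0.313
t 16.03 q [-1.11, 0.48, 1.42, 0.433, 1.866, -0.965] p [ 0.4357 -0.3243  0.2231] z [ 0.113  0.677 -0.728] yaz -0.155 xaz 1.424 F [-0.5 -0.4 -1.1] op 0.313
axis [-0.002  0.047  0.999] tilt deg 2.7 centre [ 0.4349 -0.3294  0.2324] foot [ 0.4349 -0.3317  0.1845]
uprighting turn [0.012 0.089 0.012]
shift [0.1251 0.2317 0.0155] travel for foot [1.272 0.586 1.064]
```

```bash
python3 -m handwheel '[{"travel":[0.08,0.04,0.07],"dr":[0,0.01,0]},{"travel":[0.16,0.073,0.133],"dr":[0,0.01,0]},{"travel":[0.16,0.073,0.133],"dr":[0,0.01,0]},{"travel":[0.16,0.073,0.133],"dr":[0,0.01,0]},{"travel":[0.16,0.073,0.133],"dr":[0,0.01,0]},{"travel":[0.16,0.073,0.133],"dr":[0,0.01,0]},{"travel":[0.16,0.073,0.133],"dr":[0,0.01,0]},{"travel":[0.16,0.073,0.133],"dr":[0,0.01,0]},{"travel":[0.06,0.03,0.05],"dr":[0,0.01,0]},{"travel":[0,0,0],"dr":[0,0,0]},{"travel":[0,0,0],"dr":[0,0,0]}]'
python3 bt.py .584 .022 .1
python3 - <<'E'
from h import *
a=viewer.camera("scene")[:,:,::-1]; b=viewer.camera("top")[:,:,::-1]
cv2.imwrite("pics/l_scene.png",a);cv2.imwrite("pics/l_top.png",b)
cv2.imwrite("pics/l.png",np.hstack([cv2.resize(a[150:350,210:410],(400,400),interpolation=2),cv2.resize(b[150:300,210:360],(400,400),interpolation=2)]))
E
```

```text
time_s: 16.95
eef_pos: [0.5671, -0.0806, 0.2486]
eef_rot: [-0.257, 0.709, 0.586, 0.297]
wrist_force: [1.0, 0.3, -0.2]
opening: 0.312
t 16.95 q [-0.72, 0.342, 1.58, 0.667, 1.691, -0.614] p [ 0.5671 -0.0806  0.2486] z [ 0.119  0.712 -0.692] yaz -0.182 xaz 1.372 F [ 1.   0.3 -0.2] op 0.312
axis [ 0.016 -0.007  1.   ] tilt deg 1.0 centre [ 0.5663 -0.0862  0.2577] foot [ 0.5655 -0.0859  0.2097]
uprighting turn [-0.022 -0.008 -0.023]
shift [ 0.0185  0.1079 -0.1097] travel for foot [-0.023  0.003  1.033]
```

View pics/l.png

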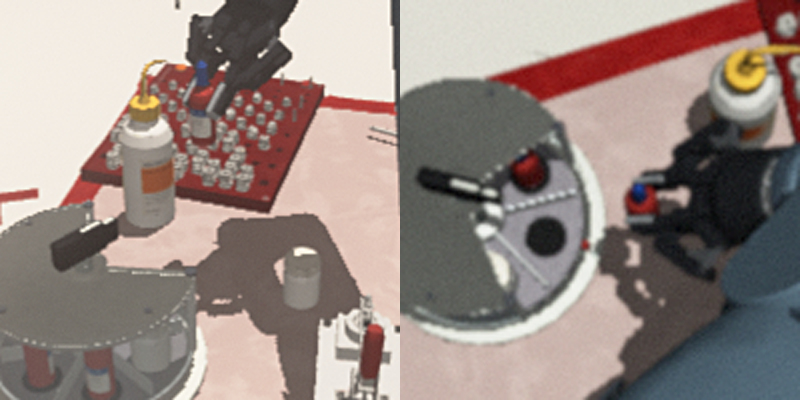

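```bash
python3 - <<'E'
from bt import *
o,R,p=st(); ax=R@a; cc=p+R@c; cap=cc+.035*ax; foot=cc-.048*ax
S=cv2.imread("pics/l_scene.png");T=cv2.imread("pics/l_top.png"); U={}
for n,im,(y0,y1,x0,x1) in(("scene",S,(170,220,295,330)),("top",T,(205,240,285,315))):
    h=cv2.cvtColor(im[y0:y1,x0:x1],cv2.COLOR_BGR2HSV)
    for nm,m in(("blue",(h[...,0]>100)&(h[...,0]<130)&(h[...,1]>90)),("red",((h[...,0]<8)|(h[...,0]>172))&(h[...,1]>120)&(h[...,2]>50))):
        _,l,s,ce=cv2.connectedComponentsWithStats(m.astype(np.uint8)); i=1+s[1:,4].argmax(); U[n,nm]=ce[i]+[x0,y0]; print(n,nm,s[i],U[n,nm].round(1))
    print('proj cap',proj(n,cap).round(1),'foot',proj(n,foot).round(1))
print('tri blue',tri(U['scene','blue'],U['top','blue']),'pred',cap)
cv2.imwrite("pics/l2.png",cv2.resize(S[170:235,285:345],None,fx=8,fy=8,interpolation=2))
E
```

```text
t 17.05 q [-0.723, 0.342, 1.579, 0.666, 1.691, -0.615] p [ 0.567  -0.082   0.2484] z [ 0.121  0.712 -0.692] yaz -0.183 xaz 1.371 F [-0.5  0.4 -0.6] op 0.31
scene blue [14 11  4  3 11] [310.4 182.1]
scene red [ 10  16  17  18 119] [312.8 195.4]
proj cap [310.1 186.2] foot [311.  220.2]
top blue [12 14  5  6 26] [299.2 221.3]
top red [10 14 12 11 76] [301.1 225.8]
proj cap [300.  221.4] foot [301.6 230.3]
tri blue (array([ 0.56450167, -0.08642785,  0.3031008 ]), np.float64(0.0009245816020025824)) pred [ 0.56664627 -0.08784094  0.29248803]
```

View pics/l2.png

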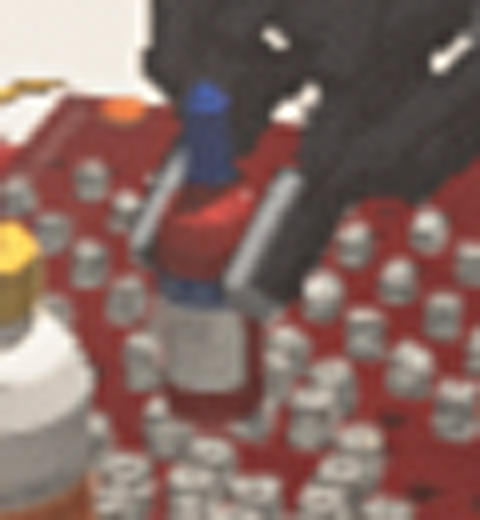

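```bash
python3 -m handwheel '[{"travel":[0,0,0.1],"dr":[-0.01,-0.004,-0.01]},{"travel":[0,0,0.14],"dr":[-0.01,-0.004,-0.01]},{"travel":[0,0,0.14],"dr":[0,0,0]},{"travel":[0,0,0.14],"dr":[0,0,0]},{"travel":[0,0,0.14],"dr":[0,0,0]},{"travel":[0,0,0.14],"dr":[0,0,0]},{"travel":[0,0,0.06],"dr":[0,0,0]},{"travel":[0,0,0],"dr":[0,0,0]},{"travel":[0,0,0],"dr":[0,0,0]}]'
python3 bt.py .585 .0215 .11
```

```text
time_s: 17.8
eef_pos: [0.5838, -0.0046, 0.1542]
eef_rot: [-0.246, 0.716, 0.58, 0.3]
wrist_force: [-0.7, -0.7, -0.7]
opening: 0.311
t 17.8 q [-0.604, 0.41, 1.701, 0.725, 1.45, -0.645] p [ 0.5838 -0.0046  0.1542] z [ 0.145  0.7   -0.699] yaz -0.208 xaz 1.359 F [-0.7 -0.7 -0.7] op 0.311
axis [0.005 0.005 1.   ] tilt deg 0.4 centre [ 0.5826 -0.0101  0.1634] foot [ 0.5824 -0.0103  0.1154]
uprighting turn [-0.005  0.011 -0.005]
shift [ 0.0026  0.0318 -0.0054] travel for foot [ 0.122 -0.027  0.176]
```

```bash
python3 -m handwheel '[{"travel":[0.045,-0.01,0.065],"dr":[0,0,0]},{"travel":[0.045,-0.01,0.065],"dr":[0,0,0]},{"travel":[0.03,-0.007,0.046],"dr":[0,0,0]},{"travel":[0,0,0],"dr":[0,0,0]},{"travel":[0,0,0],"dr":[0,0,0]}]'
python3 bt.py .585 .0215 .035
python3 - <<'E'
from h import *
a=viewer.camera("scene")[:,:,::-1]; b=viewer.camera("top")[:,:,::-1]
cv2.imwrite("pics/m_scene.png",a);cv2.imwrite("pics/m_top.png",b)
cv2.imwrite("pics/m.png",np.hstack([cv2.resize(a[220:360,190:330],(400,400),interpolation=2),cv2.resize(b[180:290,220:330],(400,400),interpolation=2)]))
E
```

```text
time_s: 18.22
eef_pos: [0.5883, 0.0258, 0.1509]
eef_rot: [-0.243, 0.717, 0.579, 0.301]
wrist_force: [0.2, 0.7, 0.1]
opening: 0.313
t 18.22 q [-0.556, 0.398, 1.726, 0.75, 1.406, -0.624] p [0.5883 0.0258 0.1509] z [ 0.151  0.698 -0.7  ] yaz -0.212 xaz 1.359 F [0.2 0.7 0.1] op 0.313
axis [0.001 0.007 1.   ] tilt deg 0.4 centre [0.5871 0.0203 0.1601] foot [0.587  0.02   0.1121]
uprighting turn [0.001 0.014 0.001]
shift [-0.002   0.0015 -0.0771] travel for foot [-0.362 -0.016  0.365]
```

View pics/m.png

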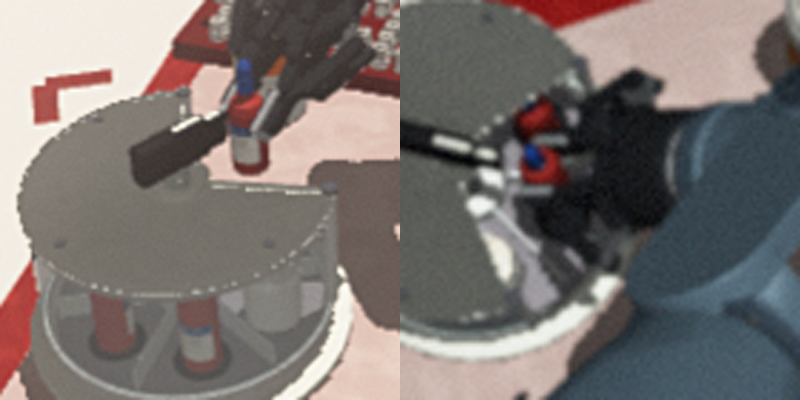

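```bash
python3 - <<'E'
from h import *
T=lambda p:np.array(p)*110/400+[220,180]
for p in((255,80),(235,75),(200,240)):
    for z in(.18,.21): print(p,z,onz("top",T(p),z).round(3))
print('post',onz("top",T((175,70)),.142))
E
python3 bt.py .585 .0215 .032
```

```text
(255, 80) 0.18 [ 0.642 -0.057  0.18 ]
(255, 80) 0.21 [ 0.634 -0.059  0.21 ]
(235, 75) 0.18 [ 0.646 -0.044  0.18 ]
(235, 75) 0.21 [ 0.637 -0.046  0.21 ]
(200, 240) 0.18 [ 0.534 -0.023  0.18 ]
(200, 240) 0.21 [ 0.528 -0.026  0.21 ]
post [0.65998385 0.00117484 0.142     ]
t 18.32 q [-0.556, 0.398, 1.726, 0.75, 1.406, -0.624] p [0.5883 0.0255 0.1509] z [ 0.151  0.698 -0.7  ] yaz -0.212 xaz 1.359 F [-0.3 -0.6 -0.7] op 0.31
axis [0.001 0.007 1.   ] tilt deg 0.4 centre [0.5871 0.02   0.16  ] foot [0.587  0.0197 0.112 ]
uprighting turn [0.001 0.014 0.001]
shift [-0.002   0.0018 -0.08  ] travel for foot [-0.375 -0.016  0.38 ]
```

```bash
python3 -m handwheel '[{"travel":[-0.035,-0.003,0.035],"dr":[0,0.003,0]},{"travel":[-0.065,-0.003,0.066],"dr":[0,0.003,0]},{"travel":[-0.065,-0.003,0.066],"dr":[0,0.003,0]},{"travel":[-0.065,-0.003,0.066],"dr":[0,0.003,0]},{"travel":[-0.065,-0.003,0.066],"dr":[0,0,0]},{"travel":[-0.04,-0.001,0.04],"dr":[0,0,0]},{"travel":[0,0,0],"dr":[0,0,0]},{"travel":[0,0,0],"dr":[0,0,0]}]'
python3 bt.py .585 .0215 .028
```

```text
time_s: 18.98
eef_pos: [0.5848, 0.0265, 0.0694]
eef_rot: [-0.246, 0.717, 0.577, 0.303]
wrist_force: [0.4, -0.5, -0.9]
opening: 0.314
t 18.98 q [-0.56, 0.536, 1.741, 0.776, 1.303, -0.732] p [0.5848 0.0265 0.0694] z [ 0.151  0.702 -0.696] yaz -0.214 xaz 1.354 F [ 0.4 -0.5 -0.9] op 0.314
axis [0.002 0.    1.   ] tilt deg 0.1 centre [0.5837 0.0209 0.0785] foot [0.5835 0.0209 0.0305]
uprighting turn [-0.003  0.002 -0.003]
shift [ 0.0015  0.0006 -0.0025] travel for foot [-0.008  0.009  0.016]
```

```bash
python3 -m handwheel '[{"travel":[-0.004,0.004,0.009],"dr":[0,0,0]},{"travel":[-0.007,0.002,0.009],"dr":[0,0,0]},{"travel":[0,0,0],"dr":[0,0,0]}]'
python3 bt.py .585 .0215 .026 | grep -v upri
python3 -m handwheel '[{"travel":[-0.005,0,0.005],"dr":[0,0,0]},{"travel":[-0.005,0,0.005],"dr":[0,0,0]},{"travel":[0,0,0],"dr":[0,0,0]}]'
python3 bt.py .585 .0215 .026 | grep -v upri
```

```text
time_s: 19.23
eef_pos: [0.5862, 0.0269, 0.0663]
eef_rot: [-0.246, 0.717, 0.577, 0.303]
wrist_force: [0.3, -0.4, 0.6]
opening: 0.312
t 19.23 q [-0.558, 0.543, 1.738, 0.778, 1.299, -0.734] p [0.5862 0.0269 0.0663] z [ 0.151  0.703 -0.695] yaz -0.215 xaz 1.354 F [ 0.3 -0.4  0.6] op 0.312
axis [0.002 0.    1.   ] tilt deg 0.1 centre [0.585  0.0214 0.0754] foot [0.5849 0.0214 0.0274]
shift [ 0.0001  0.0001 -0.0014] travel for foot [-0.006  0.001  0.007]
time_s: 19.48
eef_pos: [0.5872, 0.0265, 0.0654]
eef_rot: [-0.244, 0.717, 0.578, 0.304]
wrist_force: [-0.1, -0.6, 0.3]
opening: 0.312
t 19.48 q [-0.558, 0.545, 1.737, 0.779, 1.296, -0.737] p [0.5872 0.0265 0.0654] z [ 0.153  0.701 -0.696] yaz -0.214 xaz 1.357 F [-0.1 -0.6  0.3] op 0.312
axis [-0.     0.002  1.   ] tilt deg 0.1 centre [0.586  0.021  0.0745] foot [0.586  0.0209 0.0265]
shift [-0.001   0.0006 -0.0005] travel for foot [-0.001 -0.008  0.004]
```

```bash
python3 -m handwheel '[{"travel":[-0.005,-0.006,0.006],"dr":[0,0,0]},{"travel":[-0.005,0,0.005],"dr":[0,0,0]},{"travel":[0,0,0],"dr":[0,0,0]}]'
python3 bt.py .585 .0215 .026 | grep -v upri
python3 -m handwheel '[{"travel":[-0.006,0,0.006],"dr":[0,0,0]},{"travel":[0,0,0],"dr":[0,0,0]}]'
python3 bt.py .585 .0215 .026 | grep -v upri
```

```text
time_s: 19.73
eef_pos: [0.5868, 0.0266, 0.0637]
eef_rot: [-0.244, 0.717, 0.578, 0.304]
wrist_force: [-0.1, 0.9, -0.6]
opening: 0.315
t 19.73 q [-0.558, 0.547, 1.739, 0.78, 1.292, -0.741] p [0.5868 0.0266 0.0637] z [ 0.154  0.701 -0.696] yaz -0.214 xaz 1.359 F [-0.1  0.9 -0.6] op 0.315
axis [-0.002  0.002  1.   ] tilt deg 0.2 centre [0.5855 0.0211 0.0728] foot [0.5856 0.021  0.0248]
shift [-0.0006  0.0005  0.0012] travel for foot [ 0.007 -0.005 -0.004]
time_s: 19.9
eef_pos: [0.5872, 0.0268, 0.0636]
eef_rot: [-0.244, 0.716, 0.578, 0.305]
wrist_force: [-0.4, 1.0, -0.5]
opening: 0.315
t 19.9 q [-0.558, 0.548, 1.738, 0.782, 1.293, -0.743] p [0.5872 0.0268 0.0636] z [ 0.155  0.702 -0.695] yaz -0.214 xaz 1.36 F [-0.4  1.  -0.5] op 0.315
axis [-0.003  0.001  1.   ] tilt deg 0.2 centre [0.586  0.0213 0.0727] foot [0.5861 0.0212 0.0247]
shift [-0.0011  0.0003  0.0013] travel for foot [ 0.006 -0.008 -0.006]
```

```bash
for i in 1; do :; done; python3 -m handwheel '[{"travel":[-0.007,-0.004,0.009],"dr":[0,0,0]},{"travel":[0,0,0],"dr":[0,0,0]},{"travel":[0,0,0],"dr":[0,0,0]}]'
python3 bt.py .585 .0215 .026 | grep -v upri
python3 -m handwheel '[{"travel":[-0.008,-0.002,0.008],"dr":[0,0,0]},{"travel":[0,0,0],"dr":[0,0,0]},{"travel":[0,0,0],"dr":[0,0,0]}]'
python3 bt.py .585 .0215 .026 | grep -v upri
```

```text
time_s: 20.15
eef_pos: [0.5879, 0.0269, 0.0637]
eef_rot: [-0.243, 0.716, 0.578, 0.306]
wrist_force: [0.1, 0.5, 0.4]
opening: 0.312
t 20.15 q [-0.559, 0.549, 1.738, 0.785, 1.292, -0.746] p [0.5879 0.0269 0.0637] z [ 0.157  0.703 -0.694] yaz -0.214 xaz 1.362 F [0.1 0.5 0.4] op 0.312
axis [-0.006 -0.     1.   ] tilt deg 0.3 centre [0.5866 0.0214 0.0728] foot [0.5869 0.0214 0.0248]
shift [-0.0019  0.0001  0.0012] travel for foot [ 0.004 -0.013 -0.007]
time_s: 20.4
eef_pos: [0.5885, 0.0271, 0.0636]
eef_rot: [-0.243, 0.715, 0.578, 0.308]
wrist_force: [0.4, 1.0, 1.0]
opening: 0.313
t 20.4 q [-0.559, 0.55, 1.738, 0.787, 1.292, -0.748] p [0.5885 0.0271 0.0636] z [ 0.159  0.704 -0.692] yaz -0.215 xaz 1.364 F [0.4 1.  1. ] op 0.313
axis [-0.008 -0.002  1.   ] tilt deg 0.5 centre [0.5872 0.0216 0.0727] foot [0.5876 0.0217 0.0247]
shift [-0.0026 -0.0002  0.0013] travel for foot [ 0.003 -0.016 -0.01 ]
```

```bash
python3 -m handwheel '[{"travel":[0.01,-0.017,-0.016],"dr":[-0.01,0.005,-0.012]},{"travel":[0,0,0],"dr":[0,0,0]},{"travel":[0,0,0],"dr":[0,0,0]}]'
python3 bt.py .585 .0215 .0247
python3 - <<'E'
from h import *
a=viewer.camera("scene")[:,:,::-1]; cv2.imwrite("pics/n.png",cv2.resize(a[220:345,190:315],(600,600),interpolation=2))
E
```

```text
time_s: 20.65
eef_pos: [0.5849, 0.0272, 0.0655]
eef_rot: [-0.241, 0.714, 0.579, 0.311]
wrist_force: [-0.3, 0.6, -0.4]
opening: 0.313
t 20.65 q [-0.564, 0.54, 1.751, 0.79, 1.291, -0.761] p [0.5849 0.0272 0.0655] z [ 0.164  0.705 -0.69 ] yaz -0.214 xaz 1.373 F [-0.3  0.6 -0.4] op 0.313
axis [-0.016 -0.003  1.   ] tilt deg 0.9 centre [0.5835 0.0217 0.0745] foot [0.5843 0.0218 0.0265]
uprighting turn [ 0.02  -0.012  0.021]
shift [ 0.0007 -0.0003 -0.0018] travel for foot [-0.01   0.005  0.008]
```

View pics/n.png

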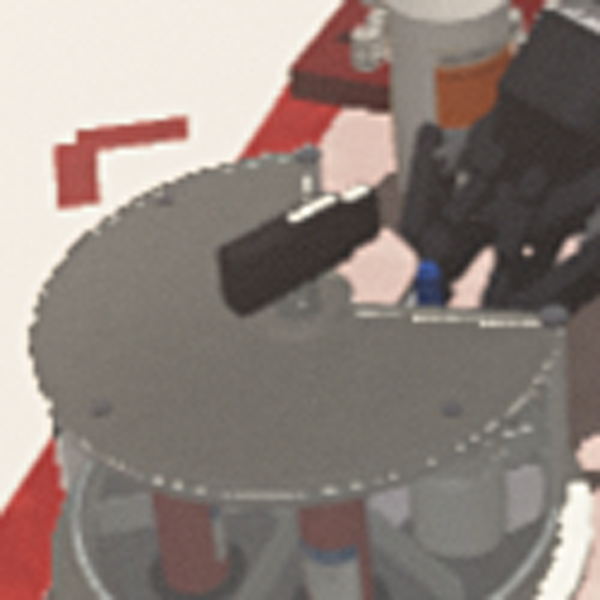

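The cap shows at (428,283), upright behind the roof edge, and the knob is where I left it. I'll untilt, lower the last 2 mm and release.

```bash
python3 -m handwheel '[{"travel":[-0.004,0.003,0.003],"dr":[0.02,-0.012,0.021]},{"travel":[-0.008,0,0.008],"dr":[0,0,0]},{"travel":[-0.007,0,0.007],"dr":[0,0,0]},{"travel":[0,0,0],"dr":[0,0,0]}]'
python3 bt.py .585 .0215 .0247
```

```text
time_s: 21.03
eef_pos: [0.5866, 0.027, 0.0637]
eef_rot: [-0.246, 0.716, 0.577, 0.305]
wrist_force: [0.1, -0.8, -0.6]
opening: 0.309
t 21.03 q [-0.559, 0.549, 1.738, 0.782, 1.296, -0.742] p [0.5866 0.027  0.0637] z [ 0.153  0.704 -0.693] yaz -0.214 xaz 1.357 F [ 0.1 -0.8 -0.6] op 0.309
axis [-0.    -0.002  1.   ] tilt deg 0.1 centre [0.5854 0.0215 0.0728] foot [0.5854 0.0216 0.0248]
uprighting turn [-0.    -0.005 -0.   ]
shift [-0.0004 -0.0001 -0.0001] travel for foot [-0.001 -0.002 -0.   ]
```

```bash
python3 -m handwheel '[{"travel":[0,0,0],"dr":[0,0,0]},{"travel":[0,0,0],"dr":[0,0,0]},{"travel":[0,0,0],"dr":[0,0,0]},{"travel":[0,0,0],"dr":[0,0,0]}]' -0.05
python3 bt.py .585 .0215 .0247
python3 -m handwheel '[{"travel":[0,0,-0.03],"dr":[0,0,0]},{"travel":[0,0,-0.06],"dr":[0,0,0]},{"travel":[0,0,-0.1],"dr":[0,0,0]},{"travel":[0,0,-0.15],"dr":[0,0,0]},{"travel":[0,0,-0.2],"dr":[0,0,0]},{"travel":[0,0,-0.2],"dr":[0,0,0]},{"travel":[0,0,-0.2],"dr":[0,0,0]},{"travel":[0,0,-0.2],"dr":[0,0,0]},{"travel":[0,0,-0.1],"dr":[0,0,0]},{"travel":[0,0,0],"dr":[0,0,0]}]'
python3 st.py
python3 - <<'E'
from h import *
a=viewer.camera("scene")[:,:,::-1]; b=viewer.camera("top")[:,:,::-1]
cv2.imwrite("pics/e_scene.png",a);cv2.imwrite("pics/e_top.png",b)
cv2.imwrite("pics/e.png",np.hstack([cv2.resize(a[220:370,190:340],(400,400),interpolation=2),cv2.resize(b[180:290,220:330],(400,400),interpolation=2)]))
E
```

```text
time_s: 21.37
eef_pos: [0.5867, 0.027, 0.0633]
eef_rot: [-0.246, 0.716, 0.578, 0.305]
wrist_force: [0.3, 0.8, -1.3]
opening: 0.475
t 21.37 q [-0.559, 0.55, 1.737, 0.781, 1.296, -0.741] p [0.5867 0.027  0.0633] z [ 0.152  0.704 -0.694] yaz -0.214 xaz 1.357 F [ 0.3  0.8 -1.3] op 0.475
axis [-0.    -0.002  1.   ] tilt deg 0.1 centre [0.5855 0.0215 0.0724] foot [0.5855 0.0215 0.0244]
uprighting turn [-0.    -0.003 -0.001]
shift [-0.0005 -0.      0.0003] travel for foot [ 0.001 -0.003 -0.002]
time_s: 22.2
eef_pos: [0.5537, -0.1157, 0.2033]
eef_rot: [-0.245, 0.718, 0.578, 0.302]
wrist_force: [-0.1, -0.7, -0.2]
opening: 0.474
t 22.2 q [-0.785, 0.389, 1.614, 0.647, 1.632, -0.697] p [ 0.5537 -0.1157  0.2033] z [ 0.15   0.701 -0.697] yaz -0.214 xaz 1.353 F [-0.1 -0.7 -0.2] op 0.474
```

View pics/e.png

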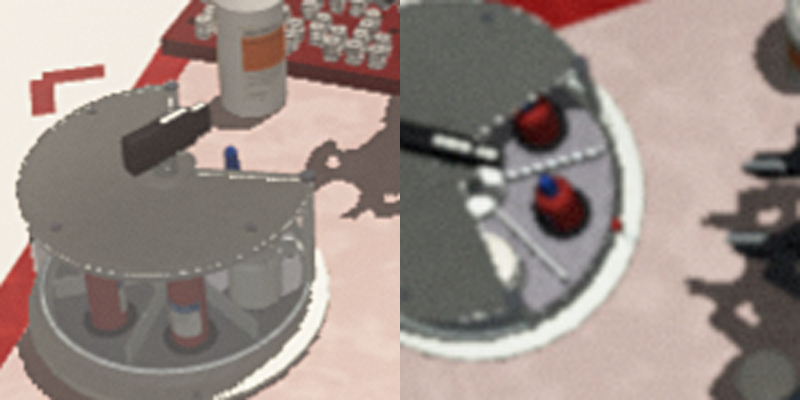

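The bottle stands upright on the pad at crop (562,205), with its cap at (547,185), and the red mark is at (617,224). The gripper is clear. I'll do a last numeric check, then hand in.

```bash
python3 - <<'E'
from h import *
t0=cv2.imread("pics/top0.png");b=cv2.imread("pics/b_top.png");e=cv2.imread("pics/e_top.png")
def blue(im,y0,y1,x0,x1):
    h=cv2.cvtColor(im[y0:y1,x0:x1],cv2.COLOR_BGR2HSV); ys,xs=np.nonzero((h[...,0]>100)&(h[...,0]<130)&(h[...,1]>90)&(h[...,2]>50)); return np.array([xs.mean()+x0,ys.mean()+y0]),len(xs)
u,n=blue(e,224,240,254,270); s,m=blue(cv2.imread("pics/e_scene.png"),270,290,268,288); X=tri(s,u); print('cap',u,n,s,m,X,'expect ~(.584,.022,~.115)')
def same(A,B,box):
    y0,y1,x0,x1=box; return cv2.phaseCorrelate(np.float32(cv2.cvtColor(A[y0:y1,x0:x1],6)),np.float32(cv2.cvtColor(B[y0:y1,x0:x1],6)))[0]
for nm,A,B,bx in(("jar",t0,e,(272,298,306,334)),("wash",t0,e,(160,210,320,360)),("driver",t0,e,(250,330,455,490)),("loupe",t0,e,(280,302,170,196)),("knob since turn",b,e,(205,240,212,250))): print(nm,np.round(same(A,B,bx),2))
E
```

```text
cap [259.94736842 230.31578947] 19 [276.4  278.75] 20 (array([0.58665654, 0.02322969, 0.11132687]), np.float64(0.000924935138182366)) expect ~(.584,.022,~.115)
jar [-0.55 -0.05]
wash [ 0.   -0.17]
driver [-0.02 -0.04]
loupe [0.38 0.35]
knob since turn [ 0.28 -0.22]
```

```bash
python3 -c "
from bench import ctrl
print(ctrl.hand_in(), ctrl.get_obs()['time_s'])"
```

```text
the job is handed in; nothing more can be done
the job is handed in; nothing more can be done
```

I turned the knob about 112° anticlockwise, the shorter way, until the empty bay faced the window, and let go. Then I picked up the fallen bottle, set it upright with its cap up on the bay's black pad, and backed the arm clear. I handed in at about 22 s of the 66 s allowed.

**Bay:** Measured from above after letting go, the pad and the red index mark were within about 1° of each other (1.3° if the axis is fitted from the foot circle). In the last pictures the knob had shifted by about 0.3 pixel.

**Bottle:** It stands upright. Its cap is at (0.587, 0.023) m, against a pad centre of about (0.584, 0.022) m, so it is roughly 3 mm off centre and well within the pad. The measured cap height fits the foot resting on the pad. The tool stopped at the same height both times I lowered the bottle, but the wrist force stayed within its noise of about 1 N. I therefore judged contact by the tool stopping, not by force.

**Loose things:** The wash bottle and screwdriver showed no meaningful shift. The jar and loupe showed about 0.5 pixel (roughly 1 mm). I put that down to changed shadows, because the arm's planned path kept clear of both, but I did not confirm it separately.

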